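Turn the sharpening stone in its clamp to the orange grit

TASK

The four-sided sharpening stone stands loose in its open clamp with the orange face turned towards the fixed jaw. Turn the stone a quarter turn so that its orange face looks out of the clamp's open front, standing squarely on the bed between the jaws, then slide the red-gripped jaw up so that the stone is held snugly between both jaws, and let go.

Things in the scene. Friction and masses are not known exactly. Their poses are not given: they have to be found in the camera images.
- holder: Dark steel slide-jaw clamp, fixed, base 96 x 190 mm. Origin on the worktop, straight below where the clamped stone's middle belongs. -x points out of the open front (towards the robot), +y to the fixed jaw, z up. The steel bed the stone stands on is 10 mm up. Jaws: 60 mm along x, 16 mm thick, tops 30 mm above the worktop. Fixed jaw's inner face: y = +22 mm.
- jaw (a joint): Sliding jaw, m. 0 = open (80 mm between the jaws); grows as it moves to the holder's +y, to the fixed jaw; 0.036 = just touches the 44 mm stone resting against the fixed jaw; end stop 0.045. Starts at 0 to 0.010. About 3 N of friction; stays where it is left. It pushes a loose stone along the bed.
- jaw_grip (a point): Red upright grip on the sliding jaw, to pinch from above or push: 16 mm along the holder's x, 22 mm along its y. The point is on its centre line, 58 mm above the worktop, 18 mm below its top. Axes as the holder's. It lies 38 mm outside the sliding jaw's inner face and moves with the jaw.
- stone_mid (a point): Centre of the loose upright stone, 44 x 44 x 90 mm, 0.35 kg; each side has its colour, repeated as a strip on that edge of the black top. -x points out of the orange face, +x blue, -y white, +y grey, z up. It starts on the bed between the open jaws, within 7 degrees of orange to the fixed jaw, and not quite central.

How it is judged (in metres and radians):
At the end, for the whole second after the job is handed in: The stone stands upright on the bed between the jaws (within 16 mm of the middle along the jaws, 10 mm across them), its orange face looking out of the open front within 10 degrees, the sliding jaw is within 5 mm of having the stone tight against the fixed jaw, and all is at rest (value of joint jaw above 0.031 m and x of stone_mid in the frame of holder between -0.016 and 0.016 m and y of stone_mid in the frame of holder between -0.01 and 0.01 m and height (world z) of stone_mid between 0.05 and 0.06 m and angle between stone_mid's own z axis and vertical below 0.1 rad and angle between the x axis of stone_mid and the x axis of holder, either way round below 0.18 rad and y of jaw_grip in the frame of stone_mid below -0.03 m and linear speed of stone below 0.02 m/s and velocity of joint jaw below 0.01 m/s); the robot touches nothing.
It also fails if it takes over 51 s, if anything falls off the work surface, if the arm or the gripper's body presses on something with over 40 N, if the wrist force passes 120 N, or if a joint passes its speed limit or range.

ROBOT

A 6-joint arm with a two-finger parallel gripper is mounted at the origin on a cart in front of the work surface, level with it; the furniture and walls round the work are solid. World frame = base frame: x ahead of the robot, y to its left, z up, the work surface at z = 0. Lengths are in m, angles in degrees, forces in N, time in s.
With the tool pointing down it reaches from about 0.375 to 0.75 m from the base axis. Payload 9 kg.
Tool frame: the origin (TCP) lies where the fingers leave the gripper's body, on its centre line; the fingertips stand 73 mm ahead of it and the grasp point (between the pads) lies 54 mm ahead of it (robot.tip_reach is the distance from the TCP to the fingertips, in m); z points along the fingers, y is the direction in which the jaws open and shut (so a half turn about z gives the same grasp; the last joint's range is limited). The gripper opens to 85 mm and grips with 20 to 120 N. Pads are 22 mm wide; open, the fingers measure 114 mm over their backs; the gripper's body (76 mm by 85 mm) begins 54 mm behind the grasp point. The pads swing forward as they close: fully open they stand 13 mm farther back than shut.
Start: joints at [52.844, 5.964, 5.575, 89.605, 0, 77.527], TCP at [0.251, 0.545, 0.304] pointing down, gripper open.
Joint ranges: [-171.21, 171.21], [-48.23, 106.86], [-62.78, 66.21], [-105.2, 120.99], [-86.42, 89.51], [-180, 180]. Speed limits (degrees/s): [127.2, 127.2, 147.25, 180, 180, 180].

INTERFACE

Orientations are given as [roll, pitch, yaw] about the fixed x, y, z axes, in that order (R = Rz(yaw) Ry(pitch) Rx(roll)).
In Python, from plant import robot gives the robot as it stands. Calls block until the motion is done:
- robot.move_pose(position, orientation): joint-space move of the TCP to a pose.
- robot.line_to(position, vel=0.15, rotation=None, guard=None): straight line of the TCP; rotation=None keeps the orientation; vel is the mean speed in m/s. With guard (N) it stops when the force on the tool has changed by that much, and returns True; else False.
- robot.goto_joints(angles): joint-space move.
- robot.set_gripper(opening): finger opening in m; the grip force is fixed at half the most; returns when the fingers have stopped.
- robot.pause(seconds).
- robot.ik(position, orientation): joint angles nearest the present ones, or None.
- robot.observe(): the state.
- robot.grab_frame(name): name is "side" or "top"; returns the picture (400x640x3 uint8, blue, green, red); there is no depth.
- robot.get_calibration(name): a dict with "vertical_fov" (degrees; the focal length in pixels is half the picture's height over the tangent of half this angle, whatever the lens; pixels are square), "cx", "cy" (the principal point, pixels), "k1" (the pictures are not rectified: a ray, as slopes to the right and down, at radius r is drawn at 1 + k1 r^2 times it, then the intrinsics apply), "rvec" (rotation vector, rad) and "tvec" (3), from world to camera coordinates, as OpenCV has them. Camera axes: x right, y down, z forward; pixel columns grow to the right and rows downward; lengths in m; the calibration is good to about 2 mm. A picture is of the moment at which its call begins. get_calibration takes no time and is no camera call.
A pose or a line that the arm cannot do raises robot.IKError and nothing moves.
- robot.job_done(): hands the job in, once; it reports no verdict.
The state is a dict: "time": time; "q": joint angles; "qvel": joint speeds; "joint_torque": joint torques, N m; "tool_pos": TCP position; "tcp_rot": TCP orientation; "ft_force": force on the tool from outside, world axes, zero at the start; "torque": the same for the moment, N m; "gripper_width": finger opening in m.
Only numpy, scipy, OpenCV 4.12 (cv2) and the standard library are available. Lean on these libraries where they do the work, as an engineer would, in place of code of your own. Each camera call takes 0.05 s, during which the arm holds its last target. There are 200 camera calls.

## Working session

There is one attempt and no reset: what is moved stays moved. The work goes in short steps, each a Python script; the robot and the scene stay as the last script left them, time stands still between calls to the robot, and variables do not carry over. Pictures are saved under pics/ and viewed, about 8 in all and at most 12, crops included, and the job is handed in when it is done.

```bash
mkdir -p pics; ls; python3 - <<'E'
from plant import robot
import cv2
for n in("top","side"):
    cv2.imwrite(f"pics/{n}0.png",robot.grab_frame(n)); print(robot.get_calibration(n))
o=robot.observe();print(o["time"],o["tcp_rot"],o["ft_force"],robot.tip_reach)
E
```

```text
pics
{'vertical_fov': 49.068671194950646, 'cx': 315.50053984541313, 'cy': 193.78146508093047, 'k1': -0.09343803850061763, 'rvec': array([ 2.12944518, -2.15382972,  0.16819408]), 'tvec': array([-0.05907412,  0.46914526,  0.83966622])}
{'vertical_fov': 52.23146664125547, 'cx': 322.2840040621028, 'cy': 194.80566822836062, 'k1': 0.0007878248446577445, 'rvec': array([ 0.22621578, -2.7519783 ,  1.31819085]), 'tvec': array([0.44409105, 0.150116  , 0.80269934])}
0.1 [-1.79929695e+02 -1.48748107e-02  1.55315482e+02] [-0.38763981 -0.08580128 -0.137187  ] 0.0726
```

View pics/top0.png

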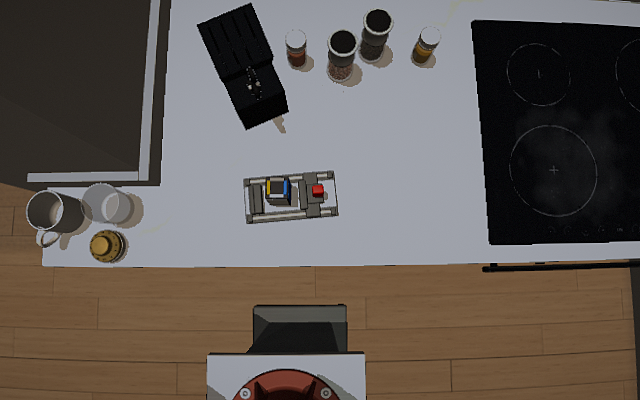

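View pics/side0.png

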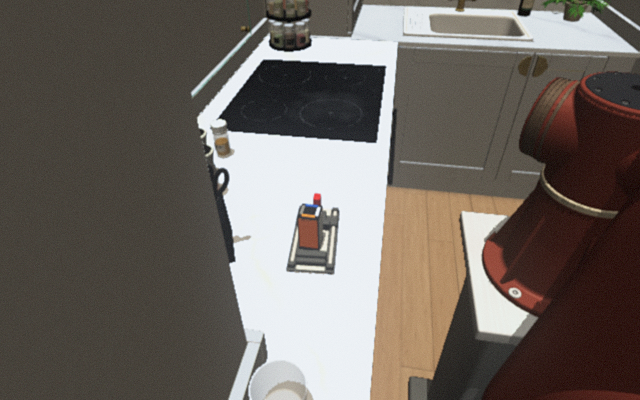

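The top view shows the clamp at about px (291,197): fixed jaw left at (256,200), stone at (278,188), red grip at (318,190). The side view shows orange facing the fixed jaw. I'll zoom in on both.

```bash
cat > h.py <<'E'
import numpy as np,cv2
from plant import robot
def K(n):
    c=robot.get_calibration(n);f=200/np.tan(np.radians(c["vertical_fov"]/2))
    return c,np.array([[f,0,c["cx"]],[0,f,c["cy"]],[0,0,1]]),np.array([c["k1"],0,0,0,0.])
def cast(n,px,z):
    c,k,d=K(n);u=cv2.undistortPoints(np.array(px,float).reshape(-1,1,2),k,d).reshape(-1,2)
    R=cv2.Rodrigues(c["rvec"])[0];o=-R.T@c["tvec"];v=np.c_[u,np.ones(len(u))]@R
    return o+v*((np.array(z)-o[2])/v[:,2])[:,None]
def proj(n,P):
    c,k,d=K(n);return cv2.projectPoints(np.array(P,float).reshape(-1,1,3),c["rvec"],c["tvec"],k,d)[0].reshape(-1,2)
E
python3 - <<'E'
import cv2,numpy as np
t=cv2.imread("pics/top0.png")[165:230,235:345]; s=cv2.imread("pics/side0.png")[185:280,280:350]
cv2.imwrite("pics/ct.png",cv2.resize(t,None,fx=7,fy=7,interpolation=0)); cv2.imwrite("pics/cs.png",cv2.resize(s,None,fx=6,fy=6,interpolation=0))
E
python3 -c "
from h import *
print(cast('top',[(250,222),(338,215),(244,178),(333,171)],[0.008]*4)); print(cast('top',[(278,188),(318,190)],[.1,.076]))"
```

```text
[[ 0.41587306  0.07040559  0.008     ]
 [ 0.42832229 -0.11012304  0.008     ]
 [ 0.50781816  0.08398301  0.008     ]
 [ 0.52049519 -0.10149015  0.008     ]]
[[ 0.47017544  0.00529755  0.1       ]
 [ 0.46952369 -0.06916134  0.076     ]]
```

View pics/ct.png

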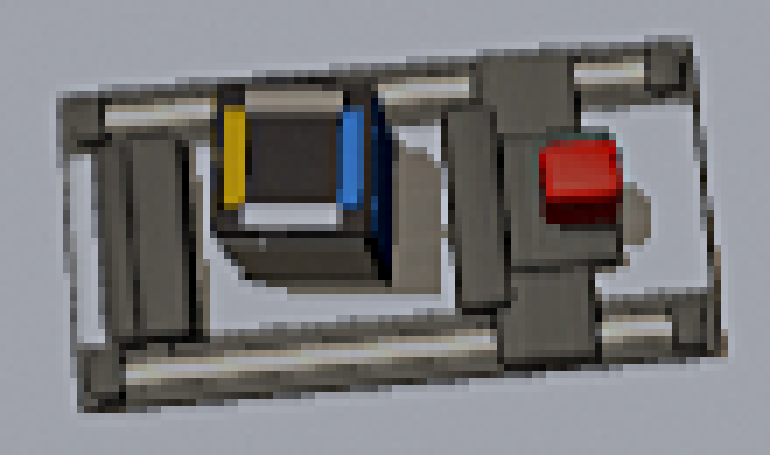

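The crop shows the fixed jaw's inner top edge running from (185,135) to (195,335), the sliding jaw's from (443,108) to (460,308), and the stone top with orange at (233,156), blue at (350,158), grey at (292,100), white at (290,214). The red grip top is at (580,165). Next I'll get numbers from masks.

```bash
cat >> h.py <<'E'
def stone(name="top",im=None,box=(235,165,345,230)):
    im=robot.grab_frame(name) if im is None else im
    x0,y0,x1,y1=box;b=cv2.cvtColor(im[y0:y1,x0:x1],cv2.COLOR_BGR2HSV);H,S,V=[b[...,i].astype(int) for i in range(3)]
    m={"o":(H>15)&(H<32)&(S>140)&(V>110),"b":(H>100)&(H<118)&(S>120)&(V>140),"r":((H<8)|(H>172))&(S>150)&(V>170)}
    out={}
    for k,v in m.items():
        q=np.argwhere(v)[:,::-1]
        out[k]=(np.array([x0,y0])+q.mean(0),len(q)) if len(q) else None
    return out
def stonepose(m,z=.1):
    P=cast("top",[m["o"][0],m["b"][0]],[z,z]);d=P[1]-P[0]
    return P.mean(0),np.degrees(np.arctan2(d[1],d[0])),np.linalg.norm(d)
E
python3 - <<'E'
from h import *
im=cv2.imread("pics/top0.png")
m=stone(im=im);print(m);print(stonepose(m))
f=lambda L:np.array(L)/7-.5+[235,165]
F=cast("top",f([(185,135),(195,335)]),[.03]*2);S=cast("top",f([(443,108),(460,308)]),[.03]*2)
print(F,S);
for a in(F,S): d=a[0]-a[1];print(np.linalg.norm(d),np.degrees(np.arctan2(d[1],d[0])))
C=cast("top",f([(58,92),(692,38),(725,355),(80,410)]),[.012]*4)
print(C)
for a,b in((1,0),(2,3),(3,0),(2,1)): d=C[b]-C[a];print(np.linalg.norm(d),np.degrees(np.arctan2(d[1],d[0])))
print(cast("top",[m["r"][0]],[.076]))
# refine jaw location in profile: grey rows
g=cv2.cvtColor(im,cv2.COLOR_BGR2GRAY)
for r in(204,208): print(r,g[r,246:305])
E
```

```text
{'o': (array([268. , 186.5]), 42), 'b': (array([284.89473684, 186.86842105]), 38), 'r': (array([316.625 , 190.0625]), 16)}
(array([0.47269001, 0.00820022, 0.1       ]), np.float64(-91.92819293157473), np.float64(0.03146366008541661))
[[0.4911751  0.04580156 0.03      ]
 [0.43297815 0.04249188 0.03      ]] [[ 0.49823951 -0.02888894  0.03      ]
 [ 0.43993901 -0.03345251  0.03      ]]
0.05829098716062483 3.2549291623545944
0.058478841312127945 4.475795354695346
[[ 0.50782275  0.0858707   0.012     ]
 [ 0.52191857 -0.10209553  0.012     ]
 [ 0.42745589 -0.11004536  0.012     ]
 [ 0.41339057  0.07813168  0.012     ]]
0.18849401753209896 94.2886547291723
0.18870196738439923 94.27463123576018
0.09474876135085672 4.685098837246859
0.09479661237632253 4.810585803959274
[[ 0.46943234 -0.06653284  0.076     ]]
204 [160 167 177  87  60  75  84  65  43  82  83  83  83  82  89  55   0 110
  94 170 165 166 176  94   9  29  33  35  38  38  40  39  40  40  40  41
  39  40  39  41  40  45  38   0   0 115 104 103 103 101 101  93 178 186
  23  89  87  83  82]
208 [160 167 174 102  56  73  83  80  36  72  84  84  83  83  90  67   2  57
  99 171 166 163 162 163 163 163 163 164 164 164 166 167 167 166 168 167
 168 167 167 168 168 167 168 168 168 169 169 170 170 173 173 172 173 185
  42  56  61  56  46]
```

View pics/cs.png

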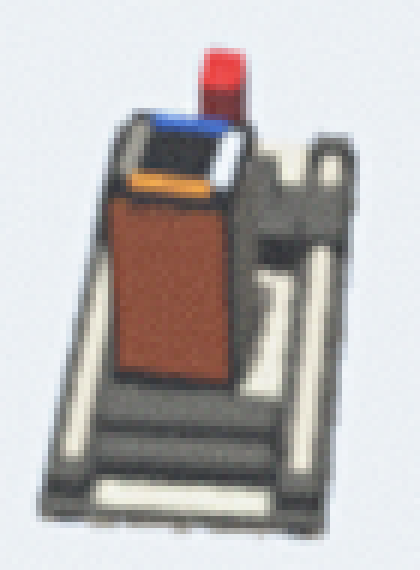

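```bash
cat >> h.py <<'E'
HO=np.array([.4644,.0222]);HY=4.4
def hw(x,y,z):
    a=np.radians(HY);return [HO[0]+x*np.cos(a)-y*np.sin(a),HO[1]+x*np.sin(a)+y*np.cos(a),z]
def toh(P):
    a=np.radians(HY);d=np.array(P)[:2]-HO;return np.array([d[0]*np.cos(a)+d[1]*np.sin(a),-d[0]*np.sin(a)+d[1]*np.cos(a)])
def st(s=""):
    o=robot.observe();print(s,"t%.2f"%o["time"],np.round(o["tool_pos"],4),np.round(o["tcp_rot"],1),"F",np.round(o["ft_force"],1),"w%.4f"%o["gripper_width"],"q6 %.0f"%o["q"][5])
E
python3 - <<'E'
from h import *
robot.set_gripper(.065)
p=[.4727,.0082]
robot.move_pose([*p,.215],[180,0,178.1]); st("above")
print(robot.line_to([*p,.130],vel=.08,guard=12)); st("down")
robot.set_gripper(.03); st("grip")
cv2.imwrite("pics/s1.png",robot.grab_frame("side")[150:300,230:430])
robot.line_to([*p,.172],vel=.1); st("lift")
E
python3 -c "
import cv2;cv2.imwrite('pics/s1b.png',cv2.resize(cv2.imread('pics/s1.png'),None,fx=4,fy=4,interpolation=0))"
```

```text
above t2.55 [0.4728 0.0087 0.2152] [180.    0.  178.1] F [-0.3  0.3  0.3] w0.0650 q6 -13
False
down t3.77 [0.4731 0.0081 0.1306] [-1.800e+02  1.000e-01  1.781e+02] F [ 0.2 -0.8  0.8] w0.0648 q6 -13
grip t4.08 [0.4731 0.0081 0.1307] [-1.800e+02  1.000e-01  1.781e+02] F [-0.6  0.2  5.1] w0.0431 q6 -13
lift t4.70 [0.4726 0.0082 0.1716] [180.   -0.  178.1] F [-0.4  0.  -2.6] w0.0433 q6 -13
```

View pics/s1b.png

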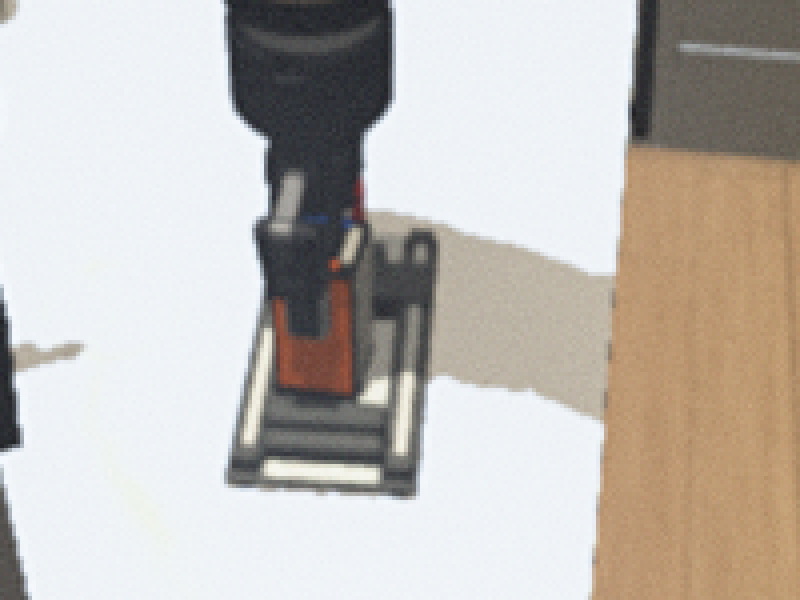

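The fingers sit almost centrally on the orange and blue faces (finger about x 309, face centre about 314 in the crop), and the stone is lifted. Next: rotate, lower and release.

```bash
python3 - <<'E'
from h import *
robot.move_pose(hw(0,-.004,.172),[180,0,-85.6]); st("turned")
g=robot.line_to(hw(0,-.004,.1297),vel=.06,guard=10); st("down %s"%g)
robot.set_gripper(.075); st("rel")
robot.line_to(hw(0,-.004,.19),vel=.15)
robot.move_pose(hw(0,-.25,.25),[180,0,-85.6]); st("clear")
im=robot.grab_frame("top"); cv2.imwrite("pics/t2.png",cv2.resize(im[165:230,235:345],None,fx=7,fy=7,interpolation=0))
m=stone(im=im);print(m);P,y,l=stonepose(m);print(toh(P),y,l)
print("grip",toh(cast("top",[m["r"][0]],[.076])[0]))
E
```

```text
turned t6.17 [0.4646 0.0182 0.1717] [180.    0.  -85.7] F [-0.  -0.1 -2.8] w0.0436 q6 -108
down True t6.83 [0.4638 0.0184 0.1305] [179.9   0.  -85.6] F [-2.  -0.3  5.1] w0.0434 q6 -108
rel t7.25 [0.4633 0.0185 0.1299] [ 1.798e+02  1.000e-01 -8.560e+01] F [-0.   0.7 -0.7] w0.0751 q6 -108
clear t8.79 [ 0.4834 -0.2259  0.2492] [ 1.799e+02  1.000e-01 -8.560e+01] F [-0.3  1.2 -0.5] w0.0750 q6 -134
{'o': (array([272.55769231, 200.05769231]), 52), 'b': (array([271.34883721, 183.53488372]), 43), 'r': (array([312., 186.]), 1)}
[-0.00162518 -0.00556667] 4.36055045709873 0.03117229391035462
grip [ 0.00683592 -0.08073954]
```

View pics/t2.png

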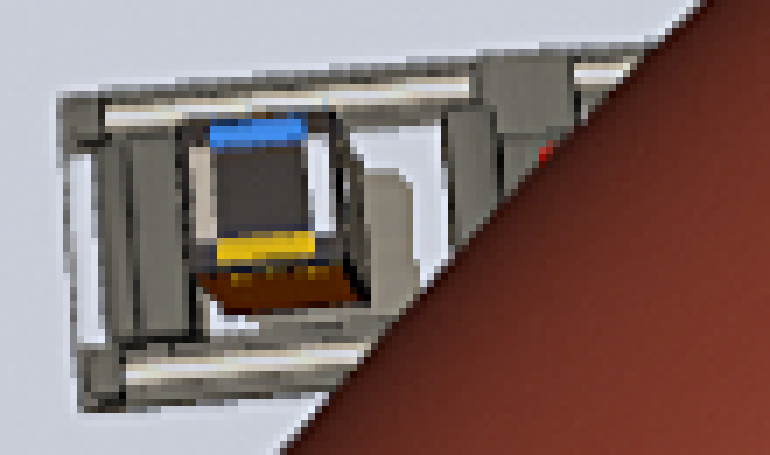

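The stone stands turned: orange faces the front (strip at crop (265,247)), its yaw is 4.4° like the holder's, and it's about 5 mm off the fixed jaw. Now I'll close the jaw.

```bash
python3 - <<'E'
from h import *
robot.move_pose(hw(0,-.090,.19),[180,0,-85.6])
print(robot.line_to(hw(0,-.090,.122),vel=.08,guard=12)); st("down")
robot.set_gripper(0.005); st("pinch")
y0=toh(robot.observe()["tool_pos"])
g=robot.line_to(hw(0,-.040,.122),vel=.03,guard=18); st("push %s"%g)
robot.pause(.3); st("settled"); print("from",y0,"to",toh(robot.observe()["tool_pos"]))
cv2.imwrite("pics/s3.png",cv2.resize(robot.grab_frame("side")[150:300,230:430],None,fx=4,fy=4,interpolation=0))
E
```

```text
False
down t10.56 [ 0.4716 -0.0677  0.1226] [-180.    -0.   -85.6] F [-0.4  0.2  0.6] w0.0749 q6 -118
pinch t11.12 [ 0.4719 -0.0676  0.1224] [-179.9   -0.   -85.6] F [ 3.4 -0.8  0.9] w0.0149 q6 -118
push True t12.21 [ 0.4694 -0.0356  0.1224] [-180.    -0.3  -85.6] F [ 1.6 -3.8  1.7] w0.0147 q6 -115
settled t12.51 [ 0.4694 -0.0356  0.1224] [-179.9   -0.2  -85.6] F [-0.8 -4.3  4.6] w0.0151 q6 -115
from [ 0.00055169 -0.09012399] to [ 0.0005391  -0.05805276]
```

View pics/s3.png

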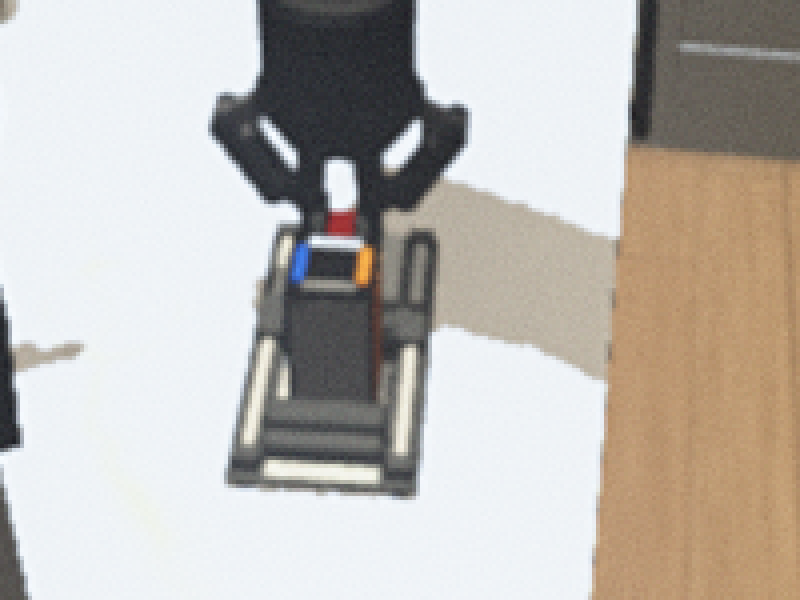

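The stone is upright, orange to the right (front), and the jaw is up against it, with grip y at −58 mm (−60 mm is tight). Releasing and checking from above.

```bash
python3 - <<'E'
from h import *
robot.set_gripper(.05); st("open")
robot.line_to(hw(0,-.058,.2),vel=.12)
robot.move_pose([.251,.5,.304],[180,0,155.3]); robot.pause(.3); st("clear")
im=robot.grab_frame("top"); cv2.imwrite("pics/t4.png",cv2.resize(im[165:230,235:345],None,fx=7,fy=7,interpolation=0))
m=stone(im=im);P,y,l=stonepose(m);print(toh(P),y,l,"grip",toh(cast("top",[m["r"][0]],[.076])[0]))
E
```

```text
open t12.99 [ 0.4695 -0.0351  0.1221] [-179.9   -0.2  -85.6] F [-0.3 -0.6 -0. ] w0.0500 q6 -115
clear t16.87 [0.2512 0.4999 0.304 ] [-180.     0.   155.3] F [ 0.  -0.8  0.3] w0.0500 q6 75
[-0.00118508  0.0010513 ] 4.616747884458822 0.03140134798615073 grip [-0.001653  -0.0576903]
```

View pics/t4.png

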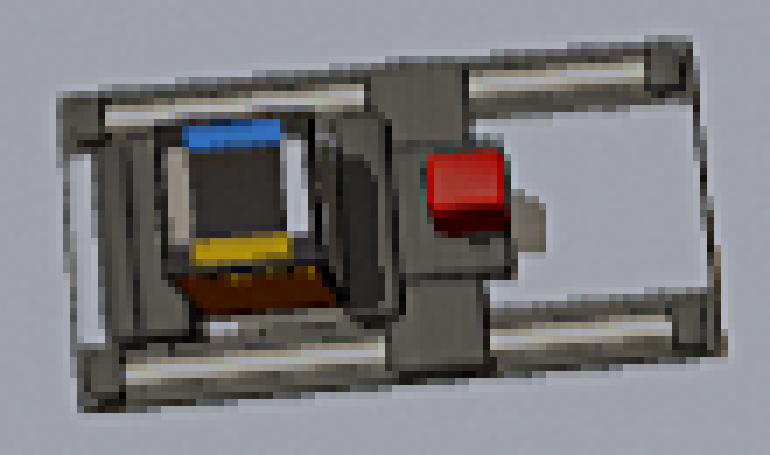

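The stone sits between both jaws with no visible gap, the orange strip is at (240,248) towards the front, and the arm is clear. Handing in.

```bash
python3 -c "
from plant import robot
print(robot.job_done())"
```

```text
the job is handed in; nothing more can be done
None
```

The job is handed in: the stone is turned, clamped and released, and the arm is clear. I gripped the stone by its orange and blue faces, lifted it clear of the jaws, and turned it about 96° so that it lined up with the clamp. I set it down near the fixed jaw, pinched the red grip and pushed the jaw until the force guard stopped it, then let go.

The last top view, taken at about 17 s, showed:
- **Stone position:** about (−1, +1) mm from the clamp's middle.
- **Stone angle:** 4.6° against the holder's 4.4°, with orange to the open front.
- **Jaw:** the grip is at y of about −58 mm, where −60 mm is just tight. The 2 mm difference, past the tight point, is within calibration error. No gap is visible.

No check failed. Before pushing, the image put the stone at −5.6 mm across the jaws where I had aimed for −4 mm, which did not matter once the jaw had closed. I did not read the jaw joint directly, only through the grip's position.

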